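# Separator board and second layer of hexagonal pots

### The arm

A 6-joint arm with a two-finger parallel gripper is mounted at the origin on the work surface. World frame = base frame: x ahead of the robot, y to its left, z up, the work surface at z = 0. Lengths are in m, angles in rad, forces in N, time in s.
With the tool pointing down it reaches from about 0.275 to 1 m from the base axis. Payload 8.4 kg.
Tool frame: the origin (TCP) lies midway between the tips of the shut fingers; the grasp point (between the pads) lies 19 mm behind it (env.grasp_offset is the distance from the TCP to the grasp point, in m); z points along the fingers, y is the line along which they close (so a half turn about z gives the same grasp; the last joint's range is limited). The gripper opens to 85 mm and grips with 20 to 120 N. Pads are 22 mm wide; open, the fingers measure 114 mm over their backs; the gripper's body (76 mm by 85 mm) begins 54 mm behind the grasp point. The pads swing forward as they close: fully open they stand 13 mm farther back than shut.
Start: joints at [-1.282, 0.353, 1.633, -0, 1.155, -0.002], TCP at [0.179, -0.599, 0.231] pointing down, gripper open.
Joint ranges: [-2.63, 2.63], [-0.92, 2.1], [0.06, 2.66], [-1.3, 4.44], [0, 2.69], [-3.02, 3.02]. Speed limits (rad/s): [2.22, 2.22, 2.79, 3.14, 3.14, 3.14].

### API

Orientations are given as [roll, pitch, yaw] about the fixed x, y, z axes, in that order (R = Rz(yaw) Ry(pitch) Rx(roll)).
In Python, from cell import env gives the robot as it stands.
- The arm moves only by the tool carry_out, never from a script. Its argument "series" is a list of rows, each a list of 5 numbers: the shift along the tool's x, y, z in m, then the turn about the tool's z in rad, then the opening, from -1 (shut) to 1 (fully open), so that 0 is half open. In form: [[x, y, z, turn, fingers], ...]. A call has 1 to 12 rows; each row shifts and turns the commanded pose from where the row before left it, along the tool's axes as they then stand; what a row does not reach is not made up. A row lasts 1/8 s, in which the tool goes at most 62.5 mm and 10.7 degrees, less where a joint would pass 70% of its speed; a pose out of reach is approached as far as the arm can. A call is refused whole if a number of a shift passes 0.0625 or a number of a turn 0.188, either way. A call with a gripper value outside its range is refused whole. The fingers move at their own pace and stop on an object; "grip_force" is the grip in N (left out, the last holds). Time passes only in rows, so rows that do not move let the fingers close. It gives the time, the measured TCP pose, the force, the opening and the grip force at its end, in the units of the state.
- env.read_state(): the state, without advancing time (a new reading comes with each control period).
- env.grab_frame(name): name is "scene" or "top" or "wrist"; returns a dict with "image" (420x560x3 uint8, red, green, blue), "intrinsics" (3x3 intrinsics, pixels), "position" and "attitude" of the camera in the world. Camera axes: x right, y down, z forward; pixel columns grow to the right and rows downward; lengths in m; the calibration is good to about 2 mm. A picture is of the moment at which its call begins. There is no depth.
- env.hand_in(): hands the job in; it is judged then, once.
The state is a dict: "t": time; "joint_positions": joint angles; "joint_vel": joint speeds; "joint_efforts": joint torques, N m; "ee_pos": TCP position; "orientation": TCP orientation; "ft_force": force on the tool from outside, world axes, zero at the start; "torque": the same for the moment, N m; "gripper_width": finger opening in m; "grasp_force": force on a finger pad.
Only numpy, scipy, OpenCV 4.12 (cv2) and the standard library are available. Lean on these libraries where they do the work, as an engineer would, in place of code of your own. Each camera call takes 0.05 s, during which the arm holds its last target. There are 200 camera calls.

### The job

The first layer of hexagonal pots is already packed in the steel tray. Take the perforated separator board out of its rack and lay it flat inside the tray, fully down on those pots; then stand the two loose hexagonal pots upright on the board, side by side, a flat face of one squarely and flush against a flat face of the other. Set the pots down without dropping them, and leave the other things on the bench where they are.

Things in the scene. Friction and masses are not known exactly. Their poses are not given: they have to be found in the camera images.
- tray: Open steel tray fixed to the bench: outside 138 (x) by 168 (y) mm, 68 mm high, walls and floor 4 mm, inside 130 by 160 mm. Origin: centre of underside; z up; x roughly away from the robot. In it stand four hexagonal pots like the loose ones (0.25 kg, a few mm of play), in two close rows along y; their lids form a level layer 54 mm above the tray's underside, 14 mm below the rim.
- separator: Rigid white plastic board, 8 x 152 x 122 mm along its x, y, z, grey dots for perforations, about 0.13 kg. Origin: its centre. Starts upright (z up) on a 152 mm edge in the rack's slot, upper edge 132 mm above the bench, leaning up to a few degrees; grip the 8 mm thickness there. In the tray it has 4 mm play to each wall and its top is 6 mm below the rim. Either face may be up.
- rack: Grey plastic rack, fixed: base 100 x 100 mm, 10 mm thick, with two upright fences (100 mm long, 6 mm thick, tops 55 mm above the bench) that leave an 11.6 mm slot along the rack's y through its centre. Origin: centre of the underside.
- pot_a: Loose hexagonal pot, white plastic with a flat aluminium lid of the same outline: a plain hexagonal prism 60 mm across the flats (69 mm across the corners), 50 mm high, about 0.14 kg. Starts upright on the bench. Origin: centre of the underside; z up; x is normal to one pair of flats, so flats also face 60 and 120 degrees from x. The lid does not come off.
- pot_b: Loose hexagonal pot, white plastic with a flat aluminium lid of the same outline: a plain hexagonal prism 60 mm across the flats (69 mm across the corners), 50 mm high, about 0.14 kg. Starts upright on the bench. Origin: centre of the underside; z up; x is normal to one pair of flats, so flats also face 60 and 120 degrees from x. The lid does not come off.
- round_pot: Bystander: round white pot with aluminium lid, 64 mm in diameter, 50 mm high, among the hexagonal ones. Origin: centre of the underside.
- round_pot_2: Bystander: a second such round pot, beyond the tray on the left. Origin: centre of the underside.
- dish: Bystander: steel bowl, 100 mm in diameter, 35 mm high, beyond the tray. Origin: centre of the underside.
- spray: Bystander: white bottle, 64 mm in diameter, 170 mm high, left and far. Origin: centre of the underside.
- brush: Bystander: brush 170 mm long lying beyond the rack. Origin: under its middle.
- scraper: Bystander: flat scraper 190 mm long lying beyond the loose pots. Origin: under its middle.
Not all that is in view belongs to the job. What is shaped like the pot_b but black or brown is not meant. Leave any red look-alike of the pot_a alone.

How it is judged:
On the way:
1. the separator board lies flat in the tray on the first layer and is let go, before any pot stands on it (z of separator in the frame of tray between 0.055 and 0.061 m and x of separator in the frame of tray between -0.007 and 0.007 m and y of separator in the frame of tray between -0.007 and 0.007 m and angle between the x axis of separator and the z axis of tray, either way round below 0.05 rad and contact force between the fingers and separator below 0.01 N and not (z of pot_a in the frame of tray between 0.0595 and 0.0655 m and x of pot_a in the frame of tray between -0.038 and 0.038 m and y of pot_a in the frame of tray between -0.055 and 0.055 m and angle between pot_a's own z axis and vertical below 0.06 rad) and not (z of pot_b in the frame of tray between 0.0595 and 0.0655 m and x of pot_b in the frame of tray between -0.038 and 0.038 m and y of pot_b in the frame of tray between -0.055 and 0.055 m and angle between pot_b's own z axis and vertical below 0.06 rad)), for 0.3 s.
At the end, for the whole second after the job is handed in: Board flat (0.05 rad) in the tray on the first layer, height within 3 mm, centre within 7 mm of the tray's each way. Both hex pots upright (0.06 rad) on it inside the tray, centres at most 62.5 mm apart (gap to 2.5 mm), flats parallel within 0.07 rad. All released and at rest (z of separator in the frame of tray between 0.055 and 0.061 m and x of separator in the frame of tray between -0.007 and 0.007 m and y of separator in the frame of tray between -0.007 and 0.007 m and angle between the x axis of separator and the z axis of tray, either way round below 0.05 rad and z of pot_a in the frame of tray between 0.0595 and 0.0655 m and x of pot_a in the frame of tray between -0.038 and 0.038 m and y of pot_a in the frame of tray between -0.055 and 0.055 m and angle between each of pot_a, pot_b's own z axis and vertical below 0.06 rad and z of pot_b in the frame of tray between 0.0595 and 0.0655 m and x of pot_b in the frame of tray between -0.038 and 0.038 m and y of pot_b in the frame of tray between -0.055 and 0.055 m and horizontal distance between pot_a and pot_b below 0.0625 m and (angle between the x axis of pot_a and the x axis of pot_b, either way round below 0.07 rad or angle between the x axis of pot_a and the x axis of pot_b, either way round between 0.977 and 1.117 rad) and linear speed of each of separator, pot_a, pot_b below 0.02 m/s and contact force between the fingers and separator below 0.01 N and contact force between the fingers and pot_a below 0.01 N and contact force between the fingers and pot_b below 0.01 N); the robot touches nothing.
It fails at once if a bystander is moved more than 30 mm (distance of any of round_pot, round_pot_2, dish, spray, brush, scraper from where it was at the start of the episode above 0.03 m).
It fails at once if a hexagonal pot is dropped or knocked: it moves faster than 0.5 m/s while the fingers do not touch it ((linear speed of pot_a above 0.5 m/s and contact force between the fingers and pot_a below 0.01 N) or (linear speed of pot_b above 0.5 m/s and contact force between the fingers and pot_b below 0.01 N)).
It also fails if it takes over 67 s, if anything falls off the work surface, if the arm or the gripper's body presses on something with over 40 N, if the wrist force passes 120 N, or if a joint passes its speed limit or range.

## Working session

There is one attempt and no reset: what is moved stays moved. The work goes in short steps, Python scripts to look and compute and a tool call to move; the robot and the scene stay as the last step left them, time stands still between calls to the robot, and variables do not carry over. Pictures are saved under pics/ and viewed, at most 10 in all, crops included, and the job is handed in when it is done.

Besides the shell and the picture viewer there is one more tool, called after "Request:" by a JSON object that holds its "fn" and its "kwargs", one argument or row to a line. carry_out: Moves the arm, as the interface text tells. Its arguments: {"type":"object","properties":{"series":{"type":"array"},"grip_force":{"type":"number"}},"required":["series"]}

```bash
ls; mkdir -p pics
cat > h.py <<'E'
import numpy as np, cv2
from cell import env
from scipy.spatial.transform import Rotation as R
def grab(n,save=None):
    f=env.grab_frame(n)
    if save: cv2.imwrite('pics/'+save,f['image'][:,:,::-1])
    return f
def rot(f):
    a=np.array(f['attitude'])
    return a if a.shape==(3,3) else R.from_euler('xyz',a).as_matrix()
def ray(f,uv,z):
    K=np.array(f['intrinsics']);p=np.array(f['position'])
    uv=np.atleast_2d(uv).astype(float)
    d=np.c_[uv,np.ones(len(uv))]@np.linalg.inv(K).T@rot(f).T
    return p+d*((z-p[2])/d[:,2])[:,None]
def proj(f,P):
    K=np.array(f['intrinsics']);c=(np.atleast_2d(P)-np.array(f['position']))@rot(f)@K.T
    return c[:,:2]/c[:,2:]
E
python3 - <<'E'
from h import *
for n in ('top','scene'):
    f=grab(n,n+'0.png'); print(n,f['position'],f['attitude'],f['intrinsics'])
    np.save(n+'0.npy',f,allow_pickle=True)
s=env.read_state(); print(s)
E
```

```text
pics
top [0.47853499 0.0084802  0.91616669] [-3.0153962   0.01637672 -1.5728838 ] [[389.71144804   0.         274.92325029]
 [  0.         389.71144804 208.04317898]
 [  0.           0.           1.        ]]
scene [ 1.26072324 -0.25224479  0.67315828] [-2.23911386 -0.02152762  1.21506392] [[379.63587103   0.         279.13157894]
 [  0.         379.63587103 212.42923452]
 [  0.           0.           1.        ]]
{'t': 0.1, 'joint_positions': array([-1.28241655e+00,  3.53589622e-01,  1.63404670e+00,  1.60215984e-05,
        1.15520471e+00, -2.36588409e-03]), 'joint_vel': array([-0.00058946, -0.00127598, -0.00073092,  0.00115111,  0.00093837,
        0.00115946]), 'joint_efforts': array([-4.18873633e-04, -6.06356907e+01, -3.42818105e+01, -9.74623117e-05,
        3.84361818e-03,  2.67795497e-05]), 'ee_pos': array([ 0.17907191, -0.59835692,  0.23063564]), 'orientation': array([-3.14034431e+00, -1.76032013e-05,  2.90739171e-01]), 'ft_force': array([ 0.76984482, -0.74809472,  0.08876434]), 'torque': array([ 0.02497194,  0.00109906, -0.03994899]), 'grasp_force': 0.0, 'gripper_width': 0.08517770633954422}
```

View pics/top0.png

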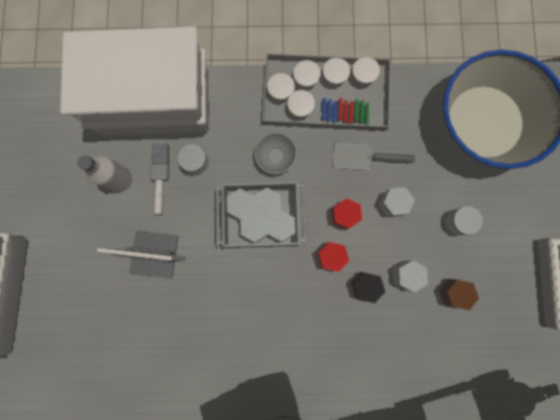

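View pics/scene0.png

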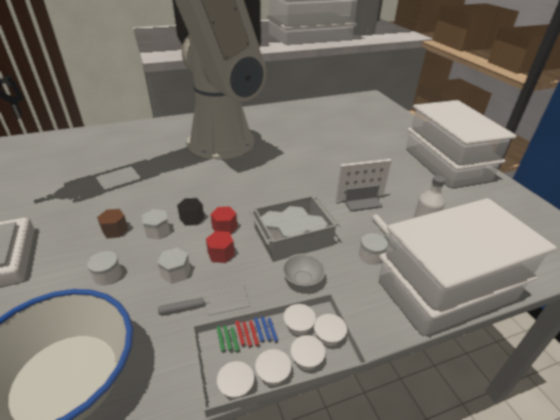

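Top view: the board is a bright line from (98,250) to (185,259) in the rack at (155,254). The tray is at (261,215), the two white hex pots at (399,201) and (413,276), the round pot at (467,221), and the red, black and brown pots are decoys. Up in the image is +x and right is −y.

Run:
```python
from h import *
f=np.load('top0.npy',allow_pickle=True).item(); im=f['image']
g=im.min(2).astype(int); hsv=cv2.cvtColor(im,cv2.COLOR_RGB2HSV)
for n,(u,v) in {'potA':(399,201),'potB':(413,276)}.items():
    r=26; sub=im[v-r:v+r,u-r:u+r]
    gg=cv2.cvtColor(sub,cv2.COLOR_RGB2GRAY)
    t,m=cv2.threshold(gg,0,255,cv2.THRESH_OTSU)
    cs,_=cv2.findContours(m,0,2); c=max(cs,key=cv2.contourArea)
    pts=c[:,0]+[u-r,v-r]; h=cv2.convexHull(c); M=cv2.moments(h)
    ce=np.array([M['m10']/M['m00']+u-r,M['m01']/M['m00']+v-r])
    ap=cv2.approxPolyDP(h,2.5,True)[:,0]+[u-r,v-r]
    print(n,t,ce,cv2.contourArea(h),ray(f,ce,.05),'\n',ray(f,ap,.05)[:,:2].round(4).tolist())
print('rack/board ends', ray(f,[[98,250],[172,258]],.132))
print('tray', ray(f,[[221,186],[297,184],[303,246],[219,247]],.068))
print('proj axes check',proj(f,[.4,.2,0]))
cv2.imwrite('pics/c1.png',np.hstack([cv2.resize(im[220:290,85:200][:,:,::-1],None,fx=4,fy=4,interpolation=2)[:280,:400],cv2.resize(im[175:255,205:315][:,:,::-1],None,fx=3.5,fy=3.5,interpolation=2)[:280]]))
```

```text
potA 131.0 [399.57190635 200.30992196] 598.0 [[ 0.60472863 -0.25616575  0.05      ]] 
 [[0.6349, -0.2673], [0.6098, -0.2885], [0.5761, -0.2736], [0.5763, -0.2404], [0.5988, -0.2235], [0.6327, -0.2382]]
potB 102.0 [412.24300699 275.29545455] 2574.0 [[ 0.43941904 -0.27668859  0.05      ]] 
 [[0.4941, -0.3355], [0.3846, -0.3231], [0.3846, -0.2198], [0.4944, -0.224]]
rack/board ends [[0.49427958 0.3780424  0.132     ]
 [0.4779706  0.22768417 0.132     ]]
tray [[ 0.6359022   0.14150444  0.068     ]
 [ 0.63952829 -0.02674663  0.068     ]
 [ 0.50310461 -0.03846879  0.068     ]
 [ 0.50140953  0.14379116  0.068     ]]
proj axes check [[198.73521304 291.86595644]]
```

View pics/c1.png

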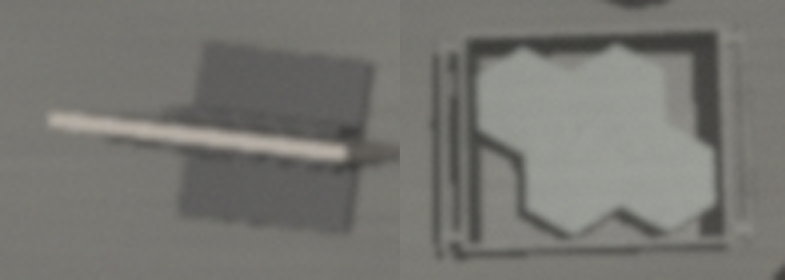

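The board's top edge runs (97,250)→(172,259), which is 151 mm at z=.132 and matches its size. The tray also measures as expected. I'll go towards the board, with wrist views on the way.

Request:
{"fn": "carry_out", "kwargs": {
  "series": [
    [0.034,-0.044,0,0,1],
    [0.034,-0.044,0,0,1],
    [0.034,-0.044,0,0,1],
    [0.034,-0.044,0,0,1],
    [0.034,-0.044,0,0,1],
    [0.034,-0.044,0,0,1],
    [0.034,-0.044,0,0,1],
    [0.034,-0.044,0,0,1],
    [0.034,-0.044,0,0,1],
    [0.034,-0.044,0,0,1],
    [0.034,-0.044,0,0,1],
    [0.034,-0.044,0,0,1]
  ]
}}

```text
t: 1.6
ee_pos: [0.419, 0.0259, 0.2314]
orientation: [3.141, -0.0, 0.291]
ft_force: [0.8, -0.7, 1.1]
gripper_width: 0.0857
grasp_force: 0.0
```

Request:
{"fn": "carry_out", "kwargs": {
  "series": [
    [0,0,0,-0.18,1],
    [0,0,0,-0.18,1],
    [0,0,0,-0.18,1],
    [0,0,0,-0.18,1],
    [0,0,0,-0.18,1],
    [0,0,0,-0.18,1],
    [0,0,0,-0.09,1],
    [0,0,0,0,1]
  ]
}}

```text
t: 2.6
ee_pos: [0.4185, 0.024, 0.2311]
orientation: [-3.141, 0.0, 1.46]
ft_force: [-0.9, -0.0, 0.4]
gripper_width: 0.0854
grasp_force: 0.0
```

Run:
```python
from h import *
s=env.read_state(); print(s['t'],s['ee_pos'],s['orientation'],s['joint_positions'],s['ft_force'])
f=grab('wrist','w1.png'); np.save('w1.npy',f,allow_pickle=True); print(f['position'],f['attitude'],f['intrinsics'][0])
```

```text
2.6 [0.41845046 0.02403892 0.23110537] [-3.14115559e+00  6.51321693e-05  1.46008771e+00] [5.37996484e-02 2.36192960e-02 2.04672751e+00 8.34232986e-06
 1.07168768e+00 1.64504290e-01] [-0.93504392 -0.02613066  0.43409907]
[0.4271855 0.1059832 0.3733214] [ 2.82028214e+00 -3.74228297e-04 -1.10891523e-01] [371.53612523   0.         281.28212879]
```

View pics/w1.png

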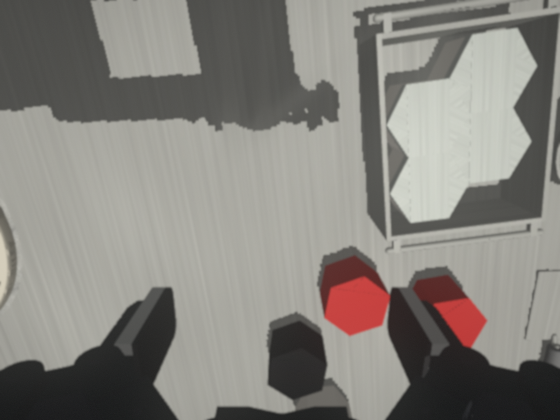

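The wrist view shows the tray: near-left rim corner at about (390,245), near-right at (541,230), and the far-left top edge at about (375,25).

Run:
```python
from h import *
f=np.load('w1.npy',allow_pickle=True).item()
P=ray(f,[[389,245],[541,230],[381,40],[375,25],[362,15]],.068);print(P.round(4))
d=P[0]-P[2];print(np.degrees(np.arctan2(d[1],d[0])))
im=f['image']; c=cv2.resize(im[0:260,340:560][:,:,::-1],None,fx=2.3,fy=2.3,interpolation=2)
cv2.imwrite('pics/c2.png',c)
t=np.load('top0.npy',allow_pickle=True).item()
print(ray(t,np.array([[447,40],[470,33],[718,33],[735,35],[742,235],[725,237],[440,252],[460,252],[437,55],[470,240]])/[3.5,3.5]+[0,0]-np.array([[400/3.5,0]])+[205,175],.068).round(4))
```

```text
[[ 0.5083 -0.0325  0.068 ]
 [ 0.6411 -0.033   0.068 ]
 [ 0.5056  0.1347  0.068 ]
 [ 0.5014  0.1454  0.068 ]
 [ 0.4921  0.153   0.068 ]]
-89.07948670519676
[[ 0.635   0.1472  0.068 ]
 [ 0.6394  0.1327  0.068 ]
 [ 0.6386 -0.0242  0.068 ]
 [ 0.6372 -0.0349  0.068 ]
 [ 0.5114 -0.0379  0.068 ]
 [ 0.5102 -0.0274  0.068 ]
 [ 0.5014  0.1494  0.068 ]
 [ 0.5014  0.1369  0.068 ]
 [ 0.6254  0.1534  0.068 ]
 [ 0.5088  0.1308  0.068 ]]
```

View pics/c2.png

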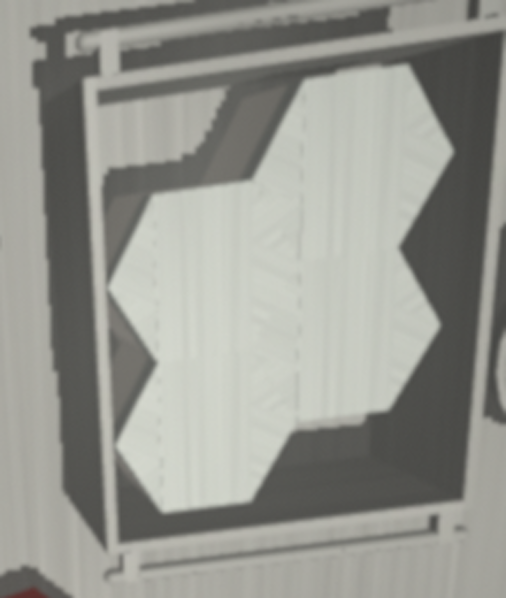

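Run:
```python
from h import *
f=np.load('w1.npy',allow_pickle=True).item()
px=np.array([[108,552],[466,512],[84,82],[506,33]])/2.3+[340,0]
P=ray(f,px,.068)[:,:2];print(P.round(4))
for a,b in((0,1),(0,2),(1,3),(2,3)): d=P[b]-P[a];print(np.linalg.norm(d),np.degrees(np.arctan2(d[1],d[0])))
print(P.mean(0))
s=np.array([.486,.303])-[.4185,.024];y=1.460
print(s@[np.cos(y),np.sin(y)],s@[np.sin(y),-np.cos(y)])
```

```text
[[ 0.5065 -0.0275]
 [ 0.6417 -0.0262]
 [ 0.5023  0.1381]
 [ 0.6366  0.1374]]
0.13517004452724152 0.5726709664151649
0.16563189915042079 91.461545675684
0.16363719782982036 91.80658370323701
0.13423081851711718 -0.2864790133121138
[0.57178491 0.0554513 ]
0.2847527335297036 0.03623714596048661
```

Request:
{"fn": "carry_out", "kwargs": {
  "series": [
    [0.04,0.009,0,0,1],
    [0.045,0.009,0,0,1],
    [0.045,0.009,0,0,1],
    [0.045,0.009,0,0,1],
    [0,0,0,0,1],
    [0,0,0,0,1]
  ]
}}

```text
t: 3.4
ee_pos: [0.4731, 0.1937, 0.2309]
orientation: [-3.141, 0.001, 1.46]
ft_force: [-0.1, 0.4, 0.4]
gripper_width: 0.0852
grasp_force: 0.0
```

Run:
```python
from h import *
s=env.read_state(); print(s['t'],s['ee_pos'],s['orientation'])
f=grab('wrist','w2.png'); np.save('w2.npy',f,allow_pickle=True); print(f['position'],f['attitude'])
print(proj(f,[[.494,.378,.132],[.478,.228,.132]]))
```

```text
3.4 [0.4731263  0.19367907 0.23088818] [-3.14060402e+00  8.38271042e-04  1.46026391e+00]
[0.48192381 0.27573063 0.37302932] [ 2.81948956e+00  1.65351142e-04 -1.10676843e-01]
[[ 282.69673959 -113.59452257]
 [ 283.43395213  169.06866617]]
```

View pics/w2.png

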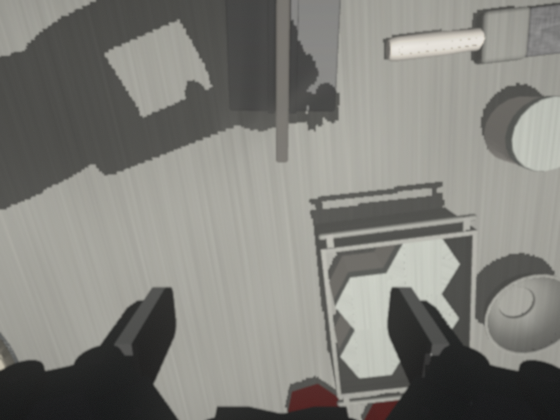

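The board shows at columns 276–288, with its near end at row 161. That agrees with the predicted line to about 1 mm, and the centre is about y=.307. Moving in to grip.

Request:
{"fn": "carry_out", "kwargs": {
  "series": [
    [0.038,0,0,0,1],
    [0.038,0,0,0,1],
    [0.038,0.0004,0,0,1],
    [0,0,0,0,1],
    [0,0,0.04,0,1],
    [0,0,0.04,0,1],
    [0,0,0.033,0,1],
    [0,0,0.02,0,1],
    [0,0,0,0,1]
  ],
  "grip_force": 40
}}

```text
t: 4.58
ee_pos: [0.4855, 0.305, 0.0971]
orientation: [-3.139, 0.003, 1.459]
ft_force: [-0.8, 0.8, 0.3]
gripper_width: 0.0855
grasp_force: 0.0
```

Request:
{"fn": "carry_out", "kwargs": {
  "series": [
    [0,0,0,0,-1],
    [0,0,0,0,-1],
    [0,0,0,0,-1],
    [0,0,0,0,-1],
    [0,0,0,0,-1],
    [0,0,0,0,-1],
    [0,0,0,0,-1],
    [0,0,0,0,-1]
  ],
  "grip_force": 40
}}

```text
t: 5.58
ee_pos: [0.4868, 0.3075, 0.0987]
orientation: [3.141, -0.0, 1.461]
ft_force: [-1.5, -0.4, 5.6]
gripper_width: 0.0073
grasp_force: 40.1
```

The board is gripped. Next: lift, align with the tray (yaw about 1.1°), and carry it over the near wall. The first-layer pots reach right up to that wall, so the foot will have support there.

Request:
{"fn": "carry_out", "kwargs": {
  "series": [
    [0,0,-0.01,0,-1],
    [0,0,-0.025,0,-1],
    [0,0,-0.04,0,-1],
    [0,0,-0.04,0,-1],
    [0,0,-0.03,0,-1],
    [0,0,-0.015,-0.06,-1],
    [0,0,0,-0.07,-1],
    [0,0,0,0,-1]
  ]
}}

```text
t: 6.58
ee_pos: [0.4864, 0.3072, 0.2586]
orientation: [3.142, -0.0, 1.59]
ft_force: [-0.7, -0.4, -1.7]
gripper_width: 0.0077
grasp_force: 39.1
```

Request:
{"fn": "carry_out", "kwargs": {
  "series": [
    [-0.015,0.002,0,0,-1],
    [-0.03,0.003,0,0,-1],
    [-0.04,0.003,0,0,-1],
    [-0.04,0.003,0,0,-1],
    [-0.04,0.003,0,0,-1],
    [-0.04,0.003,0,0,-1],
    [-0.03,0.003,0,0,-1],
    [-0.018,0.002,0,0,-1],
    [0,0,0,0,-1],
    [0,0,0,0,-1]
  ]
}}

```text
t: 7.82
ee_pos: [0.5135, 0.0552, 0.2582]
orientation: [-3.141, -0.0, 1.591]
ft_force: [0.3, 0.3, -2.2]
gripper_width: 0.007
grasp_force: 39.0
```

Run:
```python
from h import *
s=env.read_state(); print(s['t'],s['ee_pos'],s['orientation'],s['gripper_width'])
a=grab('wrist');b=grab('scene');c=grab('top')
np.save('w3.npy',a,allow_pickle=True);np.save('s3.npy',b,allow_pickle=True)
A=a['image'][:,:,::-1];B=b['image'][100:310,180:420,::-1];C=c['image'][130:270,170:340,::-1]
r=lambda i,w,h:cv2.resize(i,(w,h),interpolation=2)
cv2.imwrite('pics/c3.png',np.hstack([r(A,400,300),np.vstack([r(B,400,350),r(C,400,250)])[:300]*0+r(B,400,300)]))
```

```text
7.825 [0.51349316 0.05523887 0.25815215] [-3.14123876e+00 -3.62932181e-04  1.59052174e+00] 0.00700268088666118
```

View pics/c3.png

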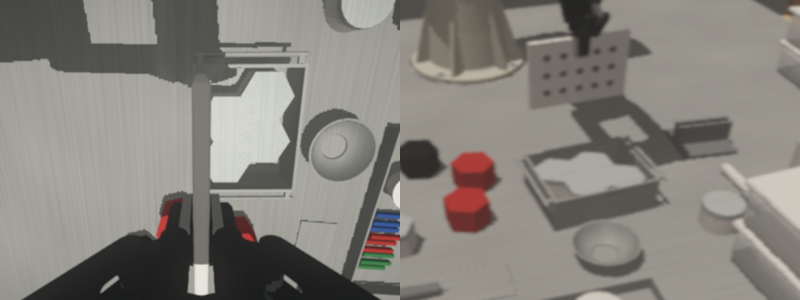

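Run:
```python
from h import *
b=np.load('s3.npy',allow_pickle=True).item();a=np.load('w3.npy',allow_pickle=True).item()
im=b['image']; 
g=cv2.cvtColor(im,cv2.COLOR_RGB2GRAY).astype(float)
def rx(f,uv,x):
    K=np.array(f['intrinsics']);p=np.array(f['position']);d=rot(f)@np.linalg.inv(K)@np.r_[uv,1];return p+d*(x-p[0])/d[0]
for v in (135,145,155): 
    gr=np.diff(g[v]);l=250+np.argsort(-abs(gr[250:265]))[:2];r=310+np.argsort(-abs(gr[310:325]))[:2]
    print(v,l,gr[l],r,gr[r],rx(b,[l[0]+.5,v],.5175),rx(b,[r[0]+.5,v],.5175))
print(rx(b,[257.4,175.6],.5175),rx(b,[316.8,166.5],.5175))
T=[[.5135,.131,.2915],[.5135,.131,.1695]];print(proj(a,T))
ga=cv2.cvtColor(a['image'],cv2.COLOR_RGB2GRAY);print(ga[90:130:2,278:290:3].T)
# tray rim corners in scene view (far-side rim line top, z=.068)
c=R.from_euler('z',.019).as_matrix()@np.array([[.069,.084,.068],[.069,-.084,.068],[-.069,-.084,.068],[-.069,.084,.068]]).T
print(proj(b,c.T+[.572,.0555,0]))
```

```text
135 [255 256] [15. 10.] [316 317] [-10.  -9.] [ 0.5175     -0.02367594  0.28058337] [0.5175     0.12906114 0.25683111]
145 [251 254] [-18.  12.] [315 316] [13. 11.] [ 0.5175     -0.03362181  0.25716152] [0.5175     0.12880409 0.23007491]
155 [256 257] [-12. -11.] [314 315] [14. 11.] [ 0.5175     -0.02215357  0.22921894] [0.5175     0.12853756 0.20233067]
[ 0.5175     -0.02078953  0.17214918] [0.5175     0.13803429 0.16724218]
[[287.09979444 117.23913383]
 [283.95708631 104.35406986]]
[[ 90  90  90  89  90  90  94 106 109 110 110 111 113 119 122 123 123 123
  123 123]
 [ 90  90  90  89  90  91  96 107 109 110 111 111 113 119 121 122 123 123
  123 123]
 [ 89  90  90  89  91  91  95 107 109 110 110 110 113 118 121 122 123 122
  122 123]
 [ 89  90  92  91  92  93  95 103 108 110 110 110 111 118 120 123 122 122
  123 122]]
[[335.16963497 225.20701973]
 [271.74897042 241.03633902]
 [253.15451476 207.34297951]
 [311.37795325 194.66378977]]
```

The board is parallel to the tray and centred in y to about 1 mm. Lowering its foot into the tray.

Request:
{"fn": "carry_out", "kwargs": {
  "series": [
    [0,0,0.02,0,-1],
    [0,0,0.03,0,-1],
    [0,0,0.03,0,-1],
    [0,0,0.015,0,-1],
    [0,0,0.01,0,-1],
    [0,0,0.004,0,-1],
    [0,0,0,0,-1],
    [0,0,0,0,-1]
  ]
}}

```text
t: 8.98
ee_pos: [0.5142, 0.0548, 0.15]
orientation: [3.14, -0.0, 1.591]
ft_force: [0.4, 0.6, -1.8]
gripper_width: 0.0076
grasp_force: 39.0
```

Request:
{"fn": "carry_out", "kwargs": {
  "series": [
    [0,0,0.002,0,-1],
    [0,0,0.002,0,-1],
    [0,0,0.001,0,-1],
    [0,0,0.001,0,-1],
    [0,0,0,0,-1]
  ]
}}

```text
t: 9.6
ee_pos: [0.5136, 0.0548, 0.1432]
orientation: [-3.141, 0.0, 1.591]
ft_force: [-0.6, 0.5, -1.2]
gripper_width: 0.0077
grasp_force: 39.0
```

Request:
{"fn": "carry_out", "kwargs": {
  "series": [
    [0,0,0.001,0,-1],
    [0,0,0.001,0,-1],
    [0,0,0,0,-1]
  ]
}}

```text
t: 9.98
ee_pos: [0.5141, 0.0549, 0.1423]
orientation: [3.141, -0.0, 1.591]
ft_force: [-3.2, 0.1, 10.8]
gripper_width: 0.0078
grasp_force: 40.8
```

Run:
```python
from h import *
s=env.read_state(); print(s['t'],s['ee_pos'],s['ft_force'],s['torque'])
for n in ('wrist','scene'):
    f=grab(n);np.save(n+'4.npy',f,allow_pickle=True)
    cv2.imwrite('pics/t_%s.png'%n,f['image'][:,:,::-1])
a=cv2.imread('pics/t_wrist.png')[60:360,200:500];b=cv2.imread('pics/t_scene.png')[140:280,220:360]
cv2.imwrite('pics/c4.png',np.hstack([cv2.resize(a,(400,400)),cv2.resize(b,(400,400),interpolation=2)]))
```

```text
9.975 [0.51407668 0.0548529  0.14233801] [-3.17977301  0.14814432 10.80364929] [-0.11919318  0.69498653 -0.00825822]
```

View pics/c4.png

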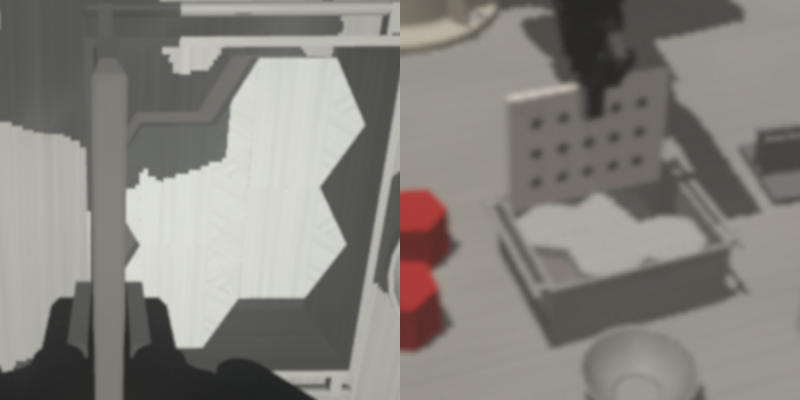

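Contact came at the predicted height (layer at 54 mm), and the foot is inside the near wall. Now release it gradually while moving +x, so the board leans forward onto the far finger.

Request:
{"fn": "carry_out", "kwargs": {
  "series": [
    [0,0,-0.001,0,-1],
    [0,0,0,0,-0.75],
    [0,0.002,0,0,-0.7],
    [0,0.007,0,0,-0.55],
    [0,0.008,0,0,-0.35],
    [0,0.01,0,0,-0.15],
    [0,0.01,0,0,0.05],
    [0,0.01,0,0,0.25],
    [0,0,0,0,0.25]
  ]
}}

```text
t: 11.2
ee_pos: [0.5617, 0.0558, 0.1423]
orientation: [3.141, -0.0, 1.591]
ft_force: [-1.0, 0.4, 0.8]
gripper_width: 0.0532
grasp_force: 0.4
```

Run:
```python
from h import *
s=env.read_state(); print(s['t'],s['ee_pos'],s['ft_force'],s['gripper_width'])
for n in ('wrist','scene'):
    f=grab(n);cv2.imwrite('pics/t_%s.png'%n,f['image'][:,:,::-1])
a=cv2.imread('pics/t_wrist.png')[60:360,200:500];b=cv2.imread('pics/t_scene.png')[140:280,220:360]
cv2.imwrite('pics/c5.png',np.hstack([cv2.resize(a,(400,400)),cv2.resize(b,(400,400),interpolation=2)]))
```

```text
11.2 [0.56170245 0.05577919 0.14231605] [-1.00854687  0.43656071  0.84336723] 0.05324700148079231
```

View pics/c5.png

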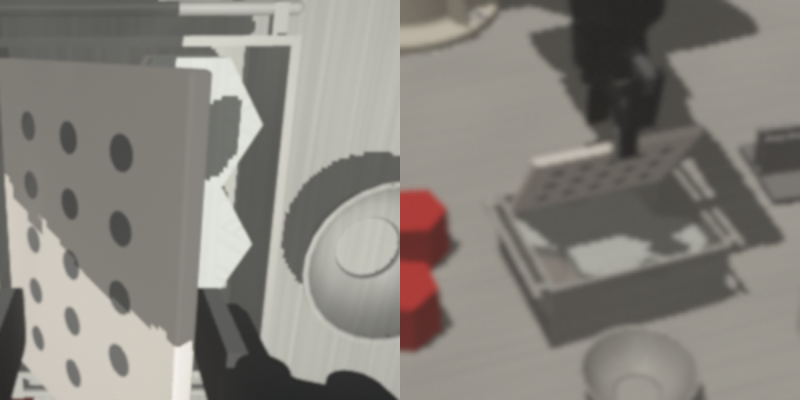

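The board leans on the far finger at about 54°. Lower and move forward so its top edge slides down the finger.

Request:
{"fn": "carry_out", "kwargs": {
  "series": [
    [0,0,0.012,0,0.6],
    [0,0,0.015,0,1],
    [0,0.003,0.012,0,1],
    [0,0.004,0.012,0,1],
    [0,0.004,0.01,0,1],
    [0,0.004,0.007,0,1],
    [0,0.004,0,0,1],
    [0,0.004,0,0,1],
    [0,0,0,0,1]
  ]
}}

```text
t: 12.42
ee_pos: [0.5833, 0.0561, 0.0737]
orientation: [-3.141, 0.0, 1.591]
ft_force: [2.0, 0.5, 0.0]
gripper_width: 0.0853
grasp_force: 0.8
```

Request:
{"fn": "carry_out", "kwargs": {
  "series": [
    [0,0.004,0,0,1],
    [0,0.004,0,0,1],
    [0,0.004,0,0,1],
    [0,0.004,0,0,1],
    [0,0,-0.01,0,1],
    [0,0,-0.03,0,1],
    [0,0,-0.04,0,1],
    [0,-0.04,-0.03,0,1],
    [-0.04,-0.03,0,0,1],
    [-0.04,0,0,0,1],
    [0,0,0,0,1]
  ]
}}

```text
t: 13.8
ee_pos: [0.5312, -0.0267, 0.1853]
orientation: [3.14, 0.0, 1.588]
ft_force: [0.8, 0.3, -0.7]
gripper_width: 0.0853
grasp_force: 0.0
```

Run:
```python
from h import *
s=env.read_state(); print(s['t'],s['ee_pos'],s['ft_force'],s['gripper_width'])
for n in ('wrist','scene','top'):
    f=grab(n);cv2.imwrite('pics/t_%s.png'%n,f['image'][:,:,::-1]);np.save(n+'6.npy',f,allow_pickle=True)
a=cv2.imread('pics/t_wrist.png');b=cv2.imread('pics/t_scene.png')[140:280,220:360]
cv2.imwrite('pics/c6.png',np.hstack([cv2.resize(a,(480,360)),cv2.resize(b,(320,360),interpolation=2)]))
```

```text
13.8 [ 0.53115366 -0.02670333  0.18533791] [ 0.7645863   0.34432141 -0.71087487] 0.08531600162090734
```

View pics/c6.png

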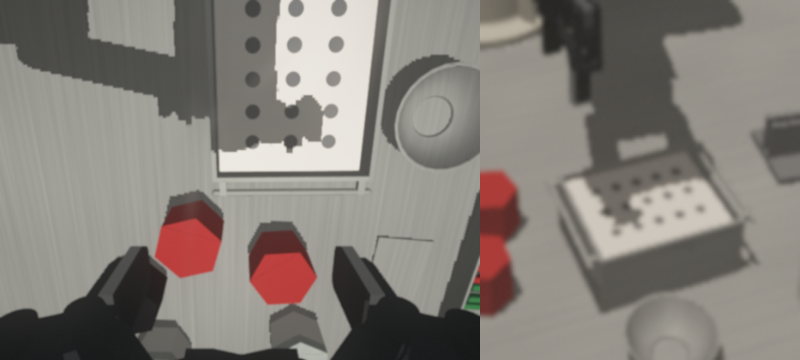

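The board lies flat and recessed in the tray, near edge at the near wall. My ten views are used up, so from here I work numerically. Next I move the wrist camera over the loose pots.

Request:
{"fn": "carry_out", "kwargs": {
  "series": [
    [-0.03,0,-0.02,0,1],
    [-0.045,0,-0.02,0,1],
    [-0.05,0,-0.01,0,1],
    [-0.05,0,0,0,1],
    [-0.05,0,0,0,1],
    [-0.05,0,0,0,1],
    [-0.045,0,0,0,1],
    [-0.03,0,0,0,1],
    [0,0,0,0,1],
    [0,0,0,0,1]
  ]
}}

```text
t: 15.2
ee_pos: [0.5386, -0.3734, 0.2339]
orientation: [-3.141, -0.001, 1.592]
ft_force: [1.0, -0.3, 0.8]
gripper_width: 0.0854
grasp_force: 0.0
```

```bash
cat > pots.py <<'E'
from h import *
def pots(f,dbg=False):
    im=f['image'];g=cv2.cvtColor(im,cv2.COLOR_RGB2GRAY);hsv=cv2.cvtColor(im,cv2.COLOR_RGB2HSV)
    out=[]
    for t in (170,180,190,200,210,220):
        m=((g>t)&(hsv[:,:,1]<50)).astype(np.uint8)*255
        m=cv2.morphologyEx(m,cv2.MORPH_OPEN,np.ones((3,3)))
        for c in cv2.findContours(m,0,2)[0]:
            if cv2.contourArea(c)<400: continue
            W=ray(f,c[:,0],.05)[:,:2].astype(np.float32)
            h=cv2.convexHull(W)
            if not .0020<cv2.contourArea(h)<.0048: continue
            M=cv2.moments(h*1000); ce=np.array([M['m10'],M['m01']])/M['m00']/1000
            # widths per direction -> flat direction
            th=np.radians(np.arange(0,180,.5));P=h[:,0]@np.array([np.cos(th),np.sin(th)])
            w=np.ptp(P,axis=0);k=w.reshape(3,-1).mean(0).argmin()
            mid=[(P[:,i].max()+P[:,i].min())/2 for i in (k,k+120,k+240)]
            out.append((t,ce.round(4),round(cv2.contourArea(h)*1e6),k*.5,(w[[k,k+120,k+240]]*1000).round(1)))
    return out
E
python3 - <<'E'
from pots import *
f6=np.load('wrist6.npy',allow_pickle=True).item()
print('board px', ray(f6,[[255,201],[420,201]],.062)[:,:2].round(4), 'rim', ray(f6,np.array([[216,181],[370,179]])*1.1667,.068)[:,:2].round(4))
s=env.read_state(); print(s['t'],s['ee_pos'],s['orientation'])
f=grab('wrist','w7.png');np.save('w7.npy',f,allow_pickle=True)
print('expect',proj(f,[[.604,-.256,.05],[.439,-.277,.05]]))
for o in pots(f): print(*o)
E
```

```text
board px [[ 0.5116 -0.0212]
 [ 0.6343 -0.0191]] rim [[ 0.5097 -0.0272]
 [ 0.6412 -0.0232]]
15.2 [ 0.53857098 -0.37340892  0.23387136] [-3.14096753e+00 -1.07753635e-03  1.59152736e+00]
expect [[365.75231674  48.68596053]
 [162.41914198  72.11956658]]
170 [ 0.4729 -0.5929] 3750 12.0 [110.9  48.6 105. ]
170 [ 0.6038 -0.2534] 2982 4.5 [59.9 60.3 60.5]
180 [ 0.4728 -0.5933] 3595 12.5 [110.5  46.9 105.1]
180 [ 0.5587 -0.403 ] 2982 3.5 [60.6 61.7 62. ]
180 [ 0.6036 -0.2533] 2918 5.0 [59.4 59.6 59.4]
190 [ 0.4732 -0.5936] 3404 12.5 [108.4  45.7 103.2]
190 [ 0.5586 -0.4027] 2891 30.0 [60.6 60.9 60.6]
190 [ 0.6033 -0.2533] 2837 5.5 [58.5 58.8 58.2]
200 [ 0.4738 -0.5941] 3143 12.0 [107.8  44.  102.6]
200 [ 0.5587 -0.4025] 2767 4.0 [58.7 59.3 59.6]
210 [ 0.4734 -0.5947] 2917 12.0 [106.7  41.6 100.2]
220 [ 0.473  -0.5956] 2571 12.0 [103.2  38.   97.5]
```

Run:
```python
from pots import *
f=np.load('w7.npy',allow_pickle=True).item();g=cv2.cvtColor(f['image'],cv2.COLOR_RGB2GRAY)
print(g[20:140:6,100:230:6])
```

```text
[[153 156 159 156 157 144  78  77  78  77  79  78  78  77  79 162 164 160
   96  84  82  83]
 [153 157 157 155 160 155 157  78  78  78  79  78  78  78  79  81 158 105
   81  84  82  84]
 [154 157 157 154 161 156  95  94  94  95  97  96  94  94  80  80  81  79
   80  84  81  83]
 [153 158 157 155 163 146  95  94  93  95  96  97  97  97  86  94  81  79
   81  85  82  83]
 [153 158 157 158 162 195 110  95  94  96  96  97  96  96  96  99  85  80
   81  85  81  83]
 [155 159 159 160 163 197 197 171  96  96  97  96  95  96  98  87 101  80
   81  85  81  84]
 [155 159 159 162 186 193 195 197 163  96  96  96  97  97  98  98  96  92
   82  85  82  83]
 [157 158 159 162 192 196 197 197 197 191  97  97  96  98  99  99  94 102
   82  86  81  83]
 [158 157 160 180 196 197 197 196 195 199 191 126  98 100  98  96  97  92
   98  86  83  84]
 [160 158 160 163 198 198 192 199 195 198 200 202 117  97  97  98  97  85
  101  87  84  86]
 [162 158 159 160 178 196 199 195 200 199 201 200 196 176  98  99  99 100
   99  87  84  86]
 [162 158 160 161 159 194 197 199 201 200 196 198 202 197 162 100  86 100
   85  87  86  88]
 [163 157 160 160 159 168 198 200 198 195 201 199 200 203 205 100 100 100
   85  88  87  89]
 [162 157 161 161 161 165 190 196 199 200 197 202 203 203 192  86 102  86
   85  88  88  91]
 [163 157 162 161 163 165 160 201 197 195 198 202 205 203 175 102 101  85
   85  88  89  93]
 [163 159 162 161 163 165 160 165 163 166 166 169 170 170 161 164 110  86
   86  89  90  95]
 [162 159 162 161 163 165 160 165 164 166 164 167 166 165 166 165 148  87
  125 119  91  96]
 [162 161 162 162 162 165 160 164 165 165 164 167 166 166 166 164 168 167
  166 155 129  97]
 [162 162 162 161 162 164 160 162 165 164 163 167 165 166 167 164 167 167
  166 168 163 164]
 [161 162 161 161 161 162 161 162 165 163 164 167 166 167 166 165 168 167
  167 166 163 164]]
```

```bash
cat >> pots.py <<'E'
def fit(f,mask,z=.05):
    c=max(cv2.findContours(mask,0,2)[0],key=cv2.contourArea)
    h=cv2.convexHull(ray(f,c[:,0],z)[:,:2].astype(np.float32))
    M=cv2.moments(h*1000);ce=np.array([M['m10'],M['m01']])/M['m00']/1000
    th=np.radians(np.arange(0,180,.5));P=h[:,0]@np.array([np.cos(th),np.sin(th)])
    w=np.ptp(P,axis=0);k=w.reshape(3,-1).mean(0).argmin();k3=[k,k+120,k+240]
    mid=(P[:,k3].max(0)+P[:,k3].min(0))/2
    A=np.array([np.cos(th[k3]),np.sin(th[k3])]).T
    print('moment centre',ce.round(4),'flat-mid centre',np.linalg.lstsq(A,mid,rcond=None)[0].round(4),'area',round(cv2.contourArea(h)*1e6),'deg',k*.5,'w',(w[k3]*1000).round(1))
E
python3 - <<'E'
from pots import *
f=np.load('w7.npy',allow_pickle=True).item();g=cv2.GaussianBlur(cv2.cvtColor(f['image'],cv2.COLOR_RGB2GRAY),(3,3),0)
for lo,b in((89,178),(91,182)):
    m=(((g>b)|((g>lo)&(g<125)))*255).astype(np.uint8); r=np.zeros_like(m); r[20:125,110:215]=m[20:125,110:215]
    r=cv2.morphologyEx(cv2.morphologyEx(r,cv2.MORPH_OPEN,np.ones((5,5))),cv2.MORPH_CLOSE,np.ones((7,7)))
    fit(f,r)
m=((g>170)*255).astype(np.uint8);r=np.zeros_like(m);r[5:110,310:420]=m[5:110,310:420];fit(f,cv2.morphologyEx(r,cv2.MORPH_OPEN,np.ones((3,3))))
E
```

```text
moment centre [ 0.4411 -0.2764] flat-mid centre [ 0.4412 -0.2763] area 3593 deg 30.5 w [67.1 60.1 68.8]
moment centre [ 0.441  -0.2763] flat-mid centre [ 0.4413 -0.2762] area 3522 deg 30.5 w [66.5 59.5 68.5]
moment centre [ 0.604  -0.2542] flat-mid centre [ 0.6034 -0.253 ] area 2913 deg 4.5 w [60.  60.3 59.5]
```

Pot A is at (.6036, −.2533) with flats at 4.5°, and its 60 mm widths match the given size. Grasping it with the closing axis at 4.5°.

Request:
{"fn": "carry_out", "kwargs": {
  "series": [
    [0.03,0.02,0,-0.055,1],
    [0.04,0.025,0,0,1],
    [0.03,0.02,0,0,1],
    [0.0145,0.009,0.03,0,1],
    [0,0,0.05,0,1],
    [0,0,0.05,0,1],
    [0,0,0.045,0,1],
    [0,0,0.03,0,1],
    [0,0,0.019,0,1],
    [0,0,0,0,1]
  ]
}}

```text
t: 16.5
ee_pos: [0.6046, -0.2551, 0.0094]
orientation: [-3.14, -0.001, 1.647]
ft_force: [0.3, -0.0, 0.3]
gripper_width: 0.0854
grasp_force: 0.0
```

Request:
{"fn": "carry_out", "kwargs": {
  "series": [
    [0,0,0,0,0.7],
    [0,0,0,0,0.55],
    [0,0,0,0,0.4],
    [0,0,0,0,0.1],
    [0,0,0,0,-0.5],
    [0,0,0,0,-1],
    [0,0,0,0,-1]
  ],
  "grip_force": 40
}}

```text
t: 17.38
ee_pos: [0.6058, -0.2564, 0.0116]
orientation: [3.14, 0.001, 1.646]
ft_force: [-1.7, 0.8, 8.1]
gripper_width: 0.0596
grasp_force: 44.0
```

Pot A is gripped at 59.6 mm. Lift, carry over the tray, and turn so its flats align with the tray.

Request:
{"fn": "carry_out", "kwargs": {
  "series": [
    [0,0,-0.01,0,-1],
    [0,0,-0.02,0,-1],
    [0,0,-0.035,0,-1],
    [0,0,-0.035,0,-1],
    [0.015,0,-0.02,0,-1],
    [0.035,-0.001,0,0,-1],
    [0.045,-0.002,0,0,-1],
    [0.05,-0.002,0,0,-1],
    [0.05,-0.002,0,0,-1],
    [0.045,-0.002,0,0,-1],
    [0.03,-0.001,0,0,-1],
    [0.013,0,0,0,-1]
  ]
}}

```text
t: 18.88
ee_pos: [0.5731, 0.0274, 0.1305]
orientation: [-3.141, -0.0, 1.648]
ft_force: [0.3, 0.2, -0.8]
gripper_width: 0.0595
grasp_force: 43.5
```

Request:
{"fn": "carry_out", "kwargs": {
  "series": [
    [0,0,0,-0.117,-1],
    [0,0,0,-0.117,-1],
    [0,0,0,-0.117,-1],
    [0,0,0,-0.116,-1],
    [0,0,0,0,-1],
    [0,0,0,0,-1]
  ]
}}

```text
t: 19.62
ee_pos: [0.5739, 0.0251, 0.1303]
orientation: [-3.141, 0.0, 2.11]
ft_force: [-1.1, -1.2, -1.5]
gripper_width: 0.0597
grasp_force: 43.4
```

Run:
```python
from pots import *
s=env.read_state(); print(s['t'],s['ee_pos'],s['orientation'],s['ft_force'],s['gripper_width'])
t=[.5735,.0245];d=np.array(t)-s['ee_pos'][:2];y=s['orientation'][2];print('tool dx,dy',d@[np.cos(y),np.sin(y)],d@[np.sin(y),-np.cos(y)])
# tray/board from scene+top, now unshadowed by viewpoint: potB too
f=grab('top','top8.png');np.save('top8.npy',f,allow_pickle=True)
g=cv2.cvtColor(f['image'],cv2.COLOR_RGB2GRAY);print(proj(f,[.441,-.276,.05]));u,v=proj(f,[.441,-.276,.05])[0].astype(int);print(g[v-24:v+28:3,u-24:u+26:3])
```

```text
19.625 [0.57389092 0.02511915 0.13030626] [-3.14147249e+00  1.84820813e-05  2.10998831e+00] [-1.08100492 -1.2224015  -1.48365871] 0.05969732813697516
tool dx,dy -0.00033059394096607265 -0.0006533528599624856
[[411.89185392 274.56096839]]
[[125 124 124 123 124 122 122 122 124 123 122 123 123 122 123 122 123]
 [124 123 122 123 122 123 121 123 123 122 121 121 121 121 122 120 121]
 [122 121 122 121 120 120 122 120 120 121 122 120 119 120 122 121 121]
 [126 124 124 125 124 121 118 115 117 127 124 124 124 124 125 123 123]
 [122 122 121 116  92  79  80 104 146 151 136 125 121 123 124 122 121]
 [122 119  93  74  77  94 137 156 156 155 159 151 132 125 122 123 123]
 [113  82  72  76 113 152 156 158 158 156 156 157 155 142 123 122 122]
 [ 98  65  74  75 119 156 156 156 160 157 155 157 157 148 122 122 123]
 [111  67  72  75 116 157 159 157 156 158 156 158 156 152 123 121 122]
 [114  66  72  76 107 156 157 156 155 157 158 156 157 151 123 124 123]
 [116  68  71  77 105 155 154 156 155 157 158 158 156 153 124 123 121]
 [116  74  67  74 100 156 157 160 156 155 156 159 157 152 124 121 121]
 [122 116  87  71  73 109 146 155 157 158 156 156 148 126 121 121 106]
 [119 120 120 116  89  69  82 118 149 159 152 133 121 121 122 116  75]
 [121 120 120 119 118 113 116 116 115 128 123 119 117 120 118 113  68]
 [121 122 122 120 121 121 120 121 122 121 120 122 121 120 121 121  84]
 [120 119 121 121 120 119 120 121 119 120 121 121 120 119 120 118 109]
 [122 121 121 121 120 122 122 122 121 120 119 120 120 121 120 120 115]]
```

Request:
{"fn": "carry_out", "kwargs": {
  "series": [
    [0,0,0.02,0,-1],
    [0,0,0.02,0,-1],
    [0,0,0.01,0,-1],
    [0,0,0.003,0,-1],
    [0,0,0.001,0,-1],
    [0,0,0.001,0,-1],
    [0,0,0,0,-1]
  ]
}}

```text
t: 20.55
ee_pos: [0.5743, 0.0254, 0.0757]
orientation: [3.141, 0.0, 2.113]
ft_force: [-0.0, 0.3, -1.6]
gripper_width: 0.0593
grasp_force: 43.4
```

Run:
```python
from pots import *
f=np.load('top8.npy',allow_pickle=True).item();g=cv2.cvtColor(f['image'],cv2.COLOR_RGB2GRAY)
for t in (136,140,146):
    m=((g>t)*255).astype(np.uint8);r=np.zeros_like(m);r[250:302,388:440]=m[250:302,388:440];fit(f,r)
```

```text
moment centre [ 0.438  -0.2798] flat-mid centre [ 0.438  -0.2798] area 2968 deg 29.5 w [59.5 59.1 59.7]
moment centre [ 0.4383 -0.2796] flat-mid centre [ 0.4383 -0.2795] area 2864 deg 30.5 w [58.1 58.2 58.3]
moment centre [ 0.4381 -0.2794] flat-mid centre [ 0.4381 -0.2796] area 2647 deg 27.5 w [56.5 54.3 57.6]
```

Request:
{"fn": "carry_out", "kwargs": {
  "series": [
    [0,0,0.001,0,-1],
    [0,0,0.001,0,-1],
    [0,0,0,0,-1]
  ]
}}

```text
t: 20.92
ee_pos: [0.574, 0.0254, 0.0736]
orientation: [3.141, 0.0, 2.113]
ft_force: [-1.2, 0.0, 5.2]
gripper_width: 0.0593
grasp_force: 43.8
```

Contact at 5 N with pot A on the board. Release, rise, back off, then look.

Request:
{"fn": "carry_out", "kwargs": {
  "series": [
    [0,0,-0.0005,0,0.45],
    [0,0,0,0,0.6],
    [0,0,0,0,0.8],
    [0,0,0,0,1],
    [0,0,-0.005,0,1],
    [0,0,-0.02,0,1],
    [0,0,-0.04,0,1],
    [0,0,-0.05,0,1],
    [-0.03,0,-0.04,0,1],
    [-0.06,0,0,0,1],
    [-0.05,0,0,0,1],
    [0,0,0,0,1]
  ]
}}

```text
t: 22.42
ee_pos: [0.6474, -0.0975, 0.229]
orientation: [3.141, 0.001, 2.11]
ft_force: [0.2, 0.5, 0.4]
gripper_width: 0.0855
grasp_force: 0.0
```

Run:
```python
from pots import *
s=env.read_state(); print(s['t'],s['ee_pos'],s['orientation'],s['gripper_width'])
f=grab('wrist','w9.png');np.save('w9.npy',f,allow_pickle=True);g=cv2.cvtColor(f['image'],cv2.COLOR_RGB2GRAY)
u,v=proj(f,[.573,.026,.112])[0].astype(int);print(u,v)
print(g[max(v-78,0):v+78:8,u-78:u+78:8])
t=grab('top');np.save('top9.npy',t,allow_pickle=True);gt=cv2.cvtColor(t['image'],cv2.COLOR_RGB2GRAY);u,v=proj(t,[.573,.026,.112])[0].astype(int);print(u,v);print(gt[v-40:v+40:4,u-60:u+40:4])
```

```text
22.425 [ 0.64742482 -0.09746062  0.22895332] [3.14103494e+00 1.20714859e-03 2.10979527e+00] 0.08554051981713388
279 -14
[[117 117 119  85 167 196 199 199 198 200 201 201 115 101  99  98 104 117
  116 117]
 [117 118 120  86 158 199 204 204 201 205 206 204 103 103 102 102 106 117
  117 116]
 [118 119 120 122 123 175 199 205 203 208 203 107 101 103 103  95 118 118
  117 118]
 [118 119 121 122 124 115 121 200 202 208 107 103 105 104  93  91 119 118
  118 117]
 [ 96 120 122 124 123 124 121 115 152 194 104 104  93 100 118 119 119 119
  118 117]
 [ 90  90 113 123 124 123 123 122 117 100 101  97 110 119 119 119 119 119
  119  81]
 [165 128  97 101 123 124 122 122 124 121 102 120  71  72 120 121 119 119
  113  77]
 [136 164 164 107 102 106 122 122 123 121 121 121  86  73 121 120 119 118
   79  85]]
272 211
[[128 129 128 128 128 129 128 128 127 125 126 119  70  84 113 108  94  99
   75  68  91 124 129 128 128]
 [124 125 127 126 126 128 127 125 108  70  74 104 114  98  72  68  79  68
   67  67  68 125 128 128 128]
 [126 128 128 129 128 128 128 127  72  69  68  67  67  69  66  68  69  68
   68  
[... 1109 characters left out ...]
96  97 189 123  96 135 161 166 164 146
   95  95  96  75 120 127  96]
 [129 106  92 103 188 153  93  92  97  92 186 196 130 107 100 140 135 172
   73  94  96  76 121 124  87]
 [132 107 104 104 185 123  79  76  96  84 167 198 138 187 179 139 195 177
   80  97  97  77 121 124  80]
 [130 106 101 104 185  99  96  95  95 142 199 198 200 198 200 199 200 140
   95  96  96  81 130 127  75]
 [129 108 106 110 172  94  95  95  97 185 199 199 198 199 201 201 199 110
   97  97  96  89 137 141  74]
 [130 114 122 114 126  89  88  86  90 161 162 149 145 139 140 137 136  81
   79  77  74 103 133 120  72]
 [132 102  98  93  77  69  67  75 103 109 107 104 103 102 103  73  69  68
   66 111 117 117 124 118  72]]
```

Run:
```python
from pots import *
t=np.load('top9.npy',allow_pickle=True).item();g=cv2.cvtColor(t['image'],cv2.COLOR_RGB2GRAY)
for lo in(125,135):
    m=(((g>lo)&(g<175))*255).astype(np.uint8);r=np.zeros_like(m);r[198:232,252:295]=m[198:232,252:295];r=cv2.morphologyEx(r,cv2.MORPH_OPEN,np.ones((5,5)));fit(t,r,.112)
# board right edge and near/far edges, tray rim in top image: row/col profiles
print(g[190,200:310]);print(g[180:255,290-20])
```

```text
moment centre [0.5667 0.0271] flat-mid centre [0.569 0.027] area 2426 deg 30.0 w [61.7 60.4 51.1]
moment centre [0.5671 0.0275] flat-mid centre [0.5699 0.0275] area 2149 deg 30.5 w [56.6 56.3 49.4]
[125 125 125 127 127 123 127 125 127 126 127 126 126 122 114 112 121 126
 120 107 103 111 117 109  93 104 144 172 182 184 184 184 184 182 183 182
 183 183 184 185 185 175 146 114  95  94  92  94  95  94  95  94  94  93
  93  94  95  93  94  94  94  93  95  94  94  93  95  95  93  93  94  93
  96  93  95  94  96  94  94  95  95  94  94  95  94  95  93  94  94  95
  94  95  95  89  80  72  70  70  69  68  71  68  70  72  83 106 122 128
 129 129]
[ 68  70  68  70  69  65  65  75  85  93  94  95  95  94  94  92  90  84
  80  81  80  81  84 100 129 153 163 162 162 163 161 162 163 160 161 162
 162 163 164 163 164 164 165 163 162 156 141 116  95  97 128 164 189 196
 199 199 200 199 200 200 199 191 167 139 125 107  90  95 106 108 103  98
  90  82  79]
```

Pot A sits at about (.572, .0275) with flats near 30°, as intended. Now a wrist check on pot B.

Request:
{"fn": "carry_out", "kwargs": {
  "series": [
    [-0.012,-0.02,0,0.014,1],
    [-0.022,-0.036,0,0,1],
    [-0.025,-0.042,0,0,1],
    [-0.025,-0.042,0,0,1],
    [-0.025,-0.042,0,0,1],
    [-0.025,-0.042,0,0,1],
    [-0.02,-0.03,0,0,1],
    [-0.0126,-0.0174,0,0,1],
    [0,0,0,0,1],
    [0,0,0,0,1]
  ]
}}

```text
t: 23.78
ee_pos: [0.4963, -0.3744, 0.2287]
orientation: [3.141, -0.0, 2.099]
ft_force: [-0.0, -0.1, 0.2]
gripper_width: 0.0854
grasp_force: 0.0
```

Run:
```python
from pots import *
s=env.read_state(); print(s['t'],s['ee_pos'],s['orientation'])
f=grab('wrist','w10.png');np.save('w10.npy',f,allow_pickle=True);g=cv2.cvtColor(f['image'],cv2.COLOR_RGB2GRAY)
u,v=proj(f,[.438,-.278,.05])[0].astype(int);print(u,v);print(g[max(v-60,0):v+60:8,u-60:u+60:8])
for t in (175,180,185):
    m=((g>t)*255).astype(np.uint8);r=np.zeros_like(m);a,b=max(v-55,0),u-55;r[a:v+55,b:u+55]=m[a:v+55,b:u+55];fit(f,cv2.morphologyEx(r,cv2.MORPH_OPEN,np.ones((3,3))))
    
for t in((.4385,-.277),):
    d=np.array(t)-s['ee_pos'][:2];y=s['orientation'][2];print('tool dx,dy',d@[np.cos(y),np.sin(y)],d@[np.sin(y),-np.cos(y)])
```

```text
23.775 [ 0.49626056 -0.37439842  0.22874975] [ 3.14129220e+00 -4.56042463e-04  2.09924923e+00]
278 52
[[151 154 153 133  80  80  82  85 120 148  76  77  76  78  78]
 [154 155 158 156  80  82  97 100  98  94  78  77  77  78  77]
 [156 155 152 154  82 101 102 100  99  98 101  79  79  79  78]
 [157 158 157 113 102 103 104 101  99 100 100  99  97  78  77]
 [157 154 156 160 103 103 104 101 100  99  99  98  98  78  78]
 [160 158 153 190 101 102 102  98  99  99  97  98  98  78  80]
 [156 157 154 195 102 103 103  99  99  98  98  99  98  80  81]
 [161 155 157 197 103 103 104 102 101 101 100 100 100  81  78]
 [159 155 158 192 140 101 102  98  98  98  97  97  96  81  80]
 [156 159 155 185 200 102 103 100  98  98  98  98  95  79  81]
 [158 158 157 157 162 103 103 101 100  99 100  84  83  82  81]
 [160 156 159  90  85 160 105  98 100  87  85  86  82  82  80]
 [151 157  92  89  85  87  89  85  85  86  87  84  83  82  82]
 [ 91 159  93  88  86  88  89  88  89  89  87  84  83  81  82]]
moment centre [ 0.4184 -0.2972] flat-mid centre [ 0.4184 -0.2953] area 154 deg 30.5 w [ 8.8 22.  28.2]
moment centre [ 0.4189 -0.2977] flat-mid centre [ 0.4188 -0.2956] area 134 deg 28.5 w [ 8.9 19.8 26.6]
moment centre [ 0.4186 -0.2976] flat-mid centre [ 0.4182 -0.2959] area 114 deg 34.0 w [ 7.2 20.1 24.3]
tool dx,dy 0.11323487094654902 -0.0007732528483941072
```

Run:
```python
from pots import *
f=np.load('w10.npy',allow_pickle=True).item();g=cv2.medianBlur(cv2.cvtColor(f['image'],cv2.COLOR_RGB2GRAY),5)
u,v=278,52
for lo in (91,93,95):
    m=(((g>180)|((g>lo)&(g<130)))*255).astype(np.uint8);r=np.zeros_like(m);r[0:105,u-55:u+55]=m[0:105,u-55:u+55]
    r=cv2.morphologyEx(cv2.morphologyEx(r,cv2.MORPH_CLOSE,np.ones((5,5))),cv2.MORPH_OPEN,np.ones((11,11)));fit(f,r)
```

```text
moment centre [ 0.4366 -0.2761] flat-mid centre [ 0.4365 -0.2761] area 3076 deg 27.0 w [60.  62.5 62. ]
moment centre [ 0.4364 -0.2761] flat-mid centre [ 0.4362 -0.276 ] area 3033 deg 28.0 w [59.1 61.8 61.7]
moment centre [ 0.4363 -0.2761] flat-mid centre [ 0.4363 -0.2762] area 3000 deg 27.0 w [59.2 61.5 60.7]
```

Pot B is at (.437, −.2765) with flats near 29°, and its 60 mm widths match. Grasping it.

Request:
{"fn": "carry_out", "kwargs": {
  "series": [
    [0.03,-0.001,0,0.01,1],
    [0.045,-0.001,0,0,1],
    [0.028,0,0,0,1],
    [0.0115,0,0.03,0,1],
    [0,0,0.05,0,1],
    [0,0,0.05,0,1],
    [0,0,0.045,0,1],
    [0,0,0.03,0,1],
    [0,0,0.0135,0,1],
    [0,0,0,0,1],
    [0,0,0,0,1]
  ]
}}

```text
t: 25.2
ee_pos: [0.4382, -0.2773, 0.0114]
orientation: [3.141, 0.002, 2.089]
ft_force: [-0.6, -0.3, -0.3]
gripper_width: 0.0852
grasp_force: 0.0
```

Request:
{"fn": "carry_out", "kwargs": {
  "series": [
    [0,0,0,0,0.7],
    [0,0,0,0,0.55],
    [0,0,0,0,0.4],
    [0,0,0,0,0.1],
    [0,0,0,0,-0.5],
    [0,0,0,0,-1],
    [0,0,0,0,-1]
  ],
  "grip_force": 40
}}

```text
t: 26.08
ee_pos: [0.4375, -0.2773, 0.011]
orientation: [3.141, 0.001, 2.089]
ft_force: [-2.0, 0.3, 8.4]
gripper_width: 0.0594
grasp_force: 42.4
```

Request:
{"fn": "carry_out", "kwargs": {
  "series": [
    [0,0,-0.01,0,-1],
    [0,0,-0.025,0,-1],
    [0,0,-0.04,0,-1],
    [0,0,-0.04,0,-1],
    [0,0,-0.03,-0.024,-1],
    [0.012,0.015,0,0,-1],
    [0.025,0.03,0,0,-1],
    [0.033,0.04,0,0,-1],
    [0.033,0.04,0,0,-1],
    [0.033,0.04,0,0,-1],
    [0.033,0.04,0,0,-1],
    [0.033,0.04,0,0,-1]
  ]
}}

```text
t: 27.58
ee_pos: [0.5422, 0.025, 0.154]
orientation: [-3.14, -0.001, 2.113]
ft_force: [1.2, -1.1, -2.4]
gripper_width: 0.0598
grasp_force: 44.3
```

Request:
{"fn": "carry_out", "kwargs": {
  "series": [
    [0.025,0.033,0,0,-1],
    [0.015,0.018,0,0,-1],
    [0.0065,0.01,0,0,-1],
    [0,0,0,0,-1],
    [0,0,0,0,-1]
  ]
}}

```text
t: 28.2
ee_pos: [0.5707, 0.0926, 0.1551]
orientation: [-3.141, -0.0, 2.112]
ft_force: [0.0, -0.8, -2.0]
gripper_width: 0.0594
grasp_force: 44.2
```

Run:
```python
from pots import *
s=env.read_state(); print(s['t'],s['ee_pos'],s['orientation'],s['ft_force'],s['gripper_width'])
d=np.array([.571,.0935])-s['ee_pos'][:2];y=s['orientation'][2];print('tool dx,dy',d@[np.cos(y),np.sin(y)],d@[np.sin(y),-np.cos(y)])
f=grab('scene','s11.png');np.save('s11.npy',f,allow_pickle=True)
```

```text
28.2 [0.57073827 0.09263538 0.15507604] [-3.14077654e+00 -2.39972994e-05  2.11190307e+00] [ 0.03191089 -0.82073546 -1.9648323 ] 0.05940697202759116
tool dx,dy 0.000606286326450931 0.0006696944416323961
```

Request:
{"fn": "carry_out", "kwargs": {
  "series": [
    [0.0015,0.001,0.02,0,-1],
    [0,0,0.025,0,-1],
    [0,0,0.02,0,-1],
    [0,0,0.01,0,-1],
    [0,0,0.003,0,-1],
    [0,0,0,0,-1],
    [0,0,0,0,-1]
  ]
}}

```text
t: 29.12
ee_pos: [0.5719, 0.0955, 0.078]
orientation: [3.14, 0.0, 2.113]
ft_force: [0.8, 0.8, -1.7]
gripper_width: 0.0593
grasp_force: 44.2
```

Request:
{"fn": "carry_out", "kwargs": {
  "series": [
    [0,0,0.001,0,-1],
    [0,0,0.001,0,-1],
    [0,0,0.001,0,-1],
    [0,0,0,0,-1]
  ]
}}

```text
t: 29.62
ee_pos: [0.5713, 0.0955, 0.0742]
orientation: [-3.141, -0.0, 2.113]
ft_force: [0.4, -0.8, -1.8]
gripper_width: 0.0594
grasp_force: 44.2
```

Hovering just above the board beside A. Slide −y to meet A, with a small overshoot so the faces come flush.

Request:
{"fn": "carry_out", "kwargs": {
  "series": [
    [-0.0019,-0.0011,0,0,-1],
    [-0.0019,-0.0011,0,0,-1],
    [-0.0019,-0.0011,0,0,-1],
    [-0.0019,-0.0011,0,0,-1],
    [-0.0019,-0.0011,0,0,-1],
    [0,0,0,0,-1]
  ]
}}

```text
t: 30.38
ee_pos: [0.5715, 0.0843, 0.0743]
orientation: [-3.142, 0.0, 2.113]
ft_force: [0.0, -0.0, -1.7]
gripper_width: 0.0596
grasp_force: 44.3
```

Request:
{"fn": "carry_out", "kwargs": {
  "series": [
    [0,0,0.001,0,-1],
    [0,0,0.0005,0,-1],
    [0,0,0,0,-1]
  ]
}}

```text
t: 30.75
ee_pos: [0.5715, 0.0845, 0.073]
orientation: [-3.142, 0.0, 2.113]
ft_force: [-1.3, -1.1, 2.2]
gripper_width: 0.0596
grasp_force: 44.6
```

Request:
{"fn": "carry_out", "kwargs": {
  "series": [
    [0,0,-0.0005,0,0.45],
    [0,0,0,0,0.6],
    [0,0,0,0,0.8],
    [0,0,0,0,1],
    [0,0,-0.005,0,1],
    [0,0,-0.02,0,1],
    [0,0,-0.04,0,1],
    [0,0,-0.05,0,1],
    [-0.03,0,-0.04,0,1],
    [-0.06,0,0,0,1],
    [-0.06,0,0,0,1],
    [0,0,0,0,1]
  ]
}}

```text
t: 32.25
ee_pos: [0.6505, -0.0475, 0.2286]
orientation: [3.141, 0.002, 2.109]
ft_force: [0.1, 0.7, -1.6]
gripper_width: 0.0854
grasp_force: 0.0
```

Run:
```python
from pots import *
s=env.read_state(); print(s['t'],s['ee_pos'],s['orientation'],s['gripper_width'])
for n in('wrist','top','scene'): np.save(n+'12.npy',grab(n,n+'12.png'),allow_pickle=True)
for n in('wrist','scene'):
    f=np.load(n+'12.npy',allow_pickle=True).item();g=cv2.cvtColor(f['image'],cv2.COLOR_RGB2GRAY)
    u,v=proj(f,[.572,.055,.112])[0].astype(int);print(n,u,v,proj(f,[[.5725,.0255,.112],[.5715,.0855,.112]]))
    st=10 if n=='wrist' else 4
    print(g[max(v-10*st,0):v+10*st:st,max(u-12*st,0):u+12*st:st])
```

```text
32.25 [ 0.65050372 -0.04748102  0.22856986] [3.14082995e+00 1.53111018e-03 2.10933611e+00] 0.08540369024825162
wrist 256 14 [[234.35461788  58.81540135]
 [280.83830107 -35.29195536]]
[[158 159 160  91  75 115 116 116  79 155 190 203 204 203 205 202 152 101
  103  88 118 117 117 104]
 [160 160 156  83 116 117 117 118 196 198 197 199 190 202 202 206 105  97
   99 118 118 118 118  71]
 [160 162 166  70 116 118 115 101 107 196 196 199 206 199 206 104  90 100
   70 118 117 117  96  79]
 [159 158 174 223 200 109 101 102 107 114 151 203 204 200 180 100 118 119
  119 118 119 118  75  89]
 [162 160  79 233 233 205 101 104 107 113 113 144 204 199 103 120  77 120
  119 119 119  88  88  83]
 [159 174 153 233 233 232 103 104 109 112 111 107 160 110 103 120  73 118
  119 119 118  77  87  82]
 [160 135 233 233 234 192 103 105 108 112 112 108 107 109 104 120 120 120
  120 119  84  92  82  81]
 [170  86 234 234 234 230 103 104 107 112 110 105 105 107 102 115 119 119
  119 114  79  83  79  81]
 [173  79 230 234 235 235 180 105 108 113 110 104 105 106 101  72 120 119
  118  81  91  83  82 150]
 [166 13
[... 1689 characters left out ...]
46 132 131 201 202 148 114  94  92  92  90 104 110 111 111 111 107
  108  97  90 118 151 154]
 [151 150 146 103 177 202 161 119 113 111 110 106 106 111 111 111 110 106
  105 109  91 104 126 155]
 [151 150 141 137 120 196 191 115 120 111 111 107 106 109 110 107 107 105
   91 109 108  83 116 147]
 [152 151 140 115  98  95 110 110 118 111 111 104 108  85 105 108 108 109
  109 108 104  92  83 139]
 [153 152 150  89 134  80 107 133  95  87 109 105 109 109 109 108 104  96
   86  82  80  81  86 152]
 [152 151 150 130 113 101 134 111 118 109 109 108 104  96  86  82  81  81
   82  82  83  83  83 139]
 [151 150 149 149  95 137 116 177 135  97  87  82  81  81  81  82  82  83
   83  83  82  81  81  97]]
```

Shadows fall on the lids, so I'll reposition the camera to the near side.

Request:
{"fn": "carry_out", "kwargs": {
  "series": [
    [0.02,-0.03,0,0,1],
    [0.0257,-0.0382,0,0,1],
    [0.0275,-0.042,0,0,1],
    [0.0275,-0.042,0,0,1],
    [0.028,-0.039,0,0.1,1],
    [0,0,0,0.18,1],
    [0,0,0,0.18,1],
    [0,0,0,0.18,1],
    [0,0,0,0.18,1],
    [0,0,0,0.18,1],
    [0,0,0,0.18,1],
    [0,0,0,0.18,1]
  ]
}}

```text
t: 33.9
ee_pos: [0.418, -0.0313, 0.2284]
orientation: [-3.141, -0.0, 0.749]
ft_force: [0.3, -0.5, -0.7]
gripper_width: 0.0855
grasp_force: 0.0
```

Request:
{"fn": "carry_out", "kwargs": {
  "series": [
    [0,0,0,0.18,1],
    [0,0,0,0.03,1],
    [0,0,0,0,1],
    [0,0,0,0,1]
  ]
}}

```text
t: 34.4
ee_pos: [0.4186, -0.0321, 0.2283]
orientation: [-3.142, -0.0, 0.546]
ft_force: [-0.3, 1.7, -0.2]
gripper_width: 0.0854
grasp_force: 0.0
```

Run:
```python
from pots import *
s=env.read_state(); print(s['t'],s['ee_pos'],s['orientation'],s['ft_force'])
for n in('wrist','top'): np.save(n+'13.npy',grab(n,n+'13.png'),allow_pickle=True)
f=np.load('wrist13.npy',allow_pickle=True).item();g=cv2.cvtColor(f['image'],cv2.COLOR_RGB2GRAY)
print(proj(f,[[.5725,.0255,.112],[.5715,.0855,.112]]))
u,v=proj(f,[.572,.055,.112])[0].astype(int);print(u,v);print(g[max(v-120,0):v+120:10,max(u-120,0):u+120:10])
f=np.load('top13.npy',allow_pickle=True).item();g=cv2.cvtColor(f['image'],cv2.COLOR_RGB2GRAY)
u,v=proj(f,[.572,.055,.112])[0].astype(int);print(u,v);print(g[v-36:v+40:4,u-48:u+48:4])
```

```text
34.4 [ 0.41856948 -0.03211644  0.22831219] [-3.14157270e+00 -5.94579806e-05  5.45507952e-01] [-0.31559363  1.686894   -0.22722968]
[[ 334.77562275  -49.27882221]
 [ 245.82010947 -111.97926717]]
292 -79
[[ 76 194 206 239 239 239 239 240 240 161 176 128 109 220 222 217 219 222
  218 222 240 217 197 171]
 [177  95 143 179 239 239 239 240 240 240 240 216  82 102 100 103 102 103
  101 241 241 104 177 135]
 [177 178 177  84 198 170 240 240 241 240 241 241 148 128 129 129 124 125
  241 241 139 199 177 182]
 [177 177 178 180 133 124 205 235 241 241 241 242 242 242 242 154 241 241
  242 242 172 177 158 180]
 [179 174 176 180 181 186 125 186 165 241 242 242 242 242 242 154 242 242
  242 101 192 171 170 176]]
258 212
[[115 116 117 118 119 118 120 118 119 118 118 119 118 117  98  78  80  98
  118 121 121 120 121 121]
 [119 117 119 119 120 118 121 118 119 118 119 118 118 119 120 118 119 120
  121 122 122 122 121 119]
 [119 119 119 122 122 122 122 121 116 118 113 113 110 108 108 107  99  99
   92  91  85  90 131 126]
 [117 116 127 117  83  99 101 108 121 124 138 140 143 143 147 148 159 166
  172 1
[... 835 characters left out ...]
99 111 106 109 136 100 141 150 153 148 110 127  94 113 147 156 151
  125 177 186 176 126 112]
 [123 100 114 104 111 184 168  83 104 129  95 178 164 110 131  84 120 156
  131 149 189 178 127 109]
 [124 100 118 104 106 185 183 130 171 178 142 185 179 162 187 178 173 188
  176 182 187 179 123 110]
 [123  99 117 106 107 184 185 184 184 186 185 186 186 188 185 187 189 187
  188 188 188 182 119 117]
 [124  99 122 112 107 185 185 184 186 186 185 185 186 186 187 188 187 186
  185 183 180 177 117 137]
 [125 107 116 110 107 131 132 129 129 129 132 125 124 123 126 121 120 115
  113 114 107 109 115 119]
 [122 116 117  81  98  99 100  98 113 116 116 115 115 116 115 114 119 118
  118 119 118 118 118 119]]
```

Run:
```python
from pots import *
f=np.load('top13.npy',allow_pickle=True).item();g=cv2.cvtColor(f['image'],cv2.COLOR_RGB2GRAY)
S=4;G=cv2.resize(g,None,fx=S,fy=S,interpolation=cv2.INTER_CUBIC)
m=((G>127)&(G<167)).astype(np.uint8)*255
r=np.zeros_like(m);r[195*S:240*S,222*S:296*S]=m[195*S:240*S,222*S:296*S]
r=cv2.morphologyEx(r,cv2.MORPH_OPEN,np.ones((21,21)))
c=max(cv2.findContours(r,0,2)[0],key=cv2.contourArea)[:,0]
W=ray(f,(c+.5)/S-.5,.112)[:,:2]
a=cv2.minAreaRect((W*1000).astype(np.float32));print('blob area mm2',cv2.contourArea((W*1000).astype(np.float32)),'expect 6235',a)
for d in (89,91,93): t=np.radians(d);p=W@[np.cos(t),np.sin(t)];print(d,np.ptp(p).round(4),((p.max()+p.min())/2).round(4))
# waist: x-width of blob along y
t=np.radians(91.1);U=W@[np.cos(t),np.sin(t)];V=W@[np.sin(t),-np.cos(t)]
for y in np.arange(U.min()+.005,U.max(),.006):
    k=abs(U-y)<.0008;print(y.round(4),(V[k].min()).round(4),(V[k].max()).round(4),(np.ptp(V[k])*1000).round(1))
```

```text
blob area mm2 6090.904829727712 expect 6235 ((572.8375854492188, 54.083919525146484), (61.982723236083984, 119.19729614257812), 0.741716206073761)
89 0.1197 0.0642
91 0.1193 0.0441
93 0.1199 0.0242
-0.0115 0.5531 0.5531 0.0
-0.0055 0.5491 0.6014 52.3Traceback (most recent call last):
  File "<stdin>", line 14, in <module>
    return umr_minimum(a, axis, None, out, keepdims, initial, where)
ValueError: zero-size array to reduction operation minimum which has no identity
```

Request:
{"fn": "carry_out", "kwargs": {
  "series": [
    [-0.03,0,0,0,1],
    [-0.04,0,0,0,1],
    [-0.03,0,0,0,1],
    [-0.015,0,0,0,1],
    [0,0,0,0,1],
    [0,0,0,0,1]
  ]
}}

```text
t: 35.25
ee_pos: [0.3212, -0.0917, 0.2285]
orientation: [3.141, -0.001, 0.543]
ft_force: [0.0, 0.5, 0.0]
gripper_width: 0.0855
grasp_force: 0.0
```

Run:
```python
from pots import *
s=env.read_state(); print(s['t'],s['ee_pos'],s['orientation'],s['ft_force'])
f=grab('wrist','w14.png');np.save('wrist14.npy',f,allow_pickle=True)
g=cv2.cvtColor(f['image'],cv2.COLOR_RGB2GRAY)
print(proj(f,[[.5725,.0255,.112],[.5715,.0855,.112]]))
u,v=proj(f,[.572,.055,.112])[0].astype(int);print(u,v);print(g[max(v-100,0):v+120:10,max(u-120,0):u+120:10])
```

```text
35.25 [ 0.32118953 -0.09167592  0.22851255] [ 3.14120305e+00 -7.60012574e-04  5.42799321e-01] [0.01250842 0.47330995 0.03446994]
[[ 342.67958264 -318.69935842]
 [ 235.90959742 -408.43377979]]
291 -361
[[163 165 165 169 167 166 168 165 168 161 166 167 166 166 162 164 163 169
  125  86  97 107 106 106]
 [166 166 164 168 166 170 167 168 166 167 166 165 169 167 165 165 168 167
   83  49 109 107 108 108]
 [164 162 167 168 167 168 170 168 167 169 165 170 163 168 169 167 166 152
   83  49 109 109 110 108]
 [165 170 164 167 168 166 170 168 170 166 168 168 168 168 167 170 169  84
   82  91 110 110 110 110]
 [166 168 168 168 164 168 170 168 171 172 167 169 171 165 171 167 169  88
   59 114 111 111 111 111]
 [168 166 168 167 171 167 167 169 168 172 170 171 167 169 169 168 169 150
   64  60 113 112 113 113]
 [170 165 170 168 168 168 169 168 170 172 169 173 174 169 169 172 163 171
  106  57  58 113 114 116]
 [165 170 168 168 168 168 168 171 168 168 170 170 173 172 171 168 171 169
  167  87  57  79 116 143]
 [170 168 167 170 166 171 169 170 169 170 170 172 173 169 175 172 168 170
  173 163 170 170
[... 219 characters left out ...]
86  86  87  87 168 166 168 169 169 172 170 173 172 169 170 169 170
  170 169 170 164 141  93]
 [ 85  84  84  87  87  94 169 168 170 168 169 170 172 173 172 171 168 172
  172 167 164  91  58  56]
 [ 84  85  87  85  87  94  99 163 171 168 171 169 172 171 171 174 170 169
  168 169  91  66  54  63]
 [ 84  86  86  85  90  94  98  99 101 100  93  90 161 169 171 173 172 173
  169 166  92  54  52  60]
 [ 86  85  86  87  90  96  98  98  95  96  92  92 140 175 169 170 168 170
  173 167  92  53  60  60]
 [ 87  86  88  88  92  97  99 141  91  95  92  91 156 175 172 172 168 172
  171 172 127  53  61  59]
 [ 88  86  91  93  93  99 156 171 174 178 171 174 172 172 170 170 174 168
  171 170 172 102  56  58]]
```

Run:
```python
from pots import *
f=np.load('top13.npy',allow_pickle=True).item();g=cv2.cvtColor(f['image'],cv2.COLOR_RGB2GRAY)
S=4;G=cv2.resize(g,None,fx=S,fy=S,interpolation=cv2.INTER_CUBIC)
m=((G>127)&(G<167)).astype(np.uint8)*255
r=np.zeros_like(m);r[195*S:240*S,222*S:296*S]=m[195*S:240*S,222*S:296*S]
r=cv2.morphologyEx(r,cv2.MORPH_OPEN,np.ones((13,13)))
f2=dict(f);K=np.array(f['intrinsics']).copy();K[:2]*=S;f2['intrinsics']=K
mid=int(proj(f,[.5728,.0545,.112])[0,0]*S);print(mid/S)
for sl in (slice(0,mid-2),slice(mid+2,None)):
    q=np.zeros_like(r);q[:,sl]=r[:,sl];fit(f2,q,.112)
# darkest column profile across the joint
print(G[205*S:222*S,mid-24:mid+24].mean(0).round()[::2])
b=((G>165)*255).astype(np.uint8);q=np.zeros_like(b);q[186*S:246*S,222*S:302*S]=b[186*S:246*S,222*S:302*S];q=cv2.morphologyEx(q,cv2.MORPH_OPEN,np.ones((9,9)))
P=np.argwhere(q)[:,::-1];W=ray(f2,P,.062)[:,:2];print('board',cv2.minAreaRect((W*1000).astype(np.float32)))
```

```text
259.0
moment centre [0.5709 0.0875] flat-mid centre [0.571  0.0888] area 3408 deg 30.5 w [63.9 66.2 69.7]
moment centre [0.5731 0.0232] flat-mid centre [0.5736 0.023 ] area 3220 deg 30.0 w [64.5 59.8 63.7]
[153. 153. 153. 152. 153. 153. 153. 153. 152. 151. 150. 149. 147. 145.
 145. 146. 147. 149. 150. 150. 151. 152. 152. 152.]
board ((570.4385375976562, 52.91930389404297), (119.29962921142578, 148.4322967529297), 1.6180349588394165)
```

The pair spans about 119.5 mm, with a gap under 1 mm and both pots' flats near 30°. The board is centred to within about 3 mm and the arm is clear, so I'm handing in.

```bash
python3 -c "
from cell import env
print(env.hand_in())"
```

```text
the job is handed in; nothing more can be done
None
```

I handed the job in at about 35 s (limit 67 s) with the board flat in the tray and both hex pots upright on it; by my measurements the gap between their faces is under 1 mm and they are parallel, but no verdict came back.

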